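# Press the cover home on the cable box under the router shelf

## Task

Put the loose white cover with the raised grip block back on the open cable box under the glass shelf, grip block up, and press it down firmly but not brutally until all four spring clips have snapped over its edge and it sits level, fully home on its ledge. Do not knock the glass shelf, and leave the other things where they are; finish with the cover released.

Things in the scene. Friction and masses are not known exactly. Their poses are not given: they have to be found in the camera images.
- cover: loose white cover plate, 160 g, lying flat; origin at the centre of its underside, z up through its top. Base layer 100 (x) x 150 (y) x 6 mm, on it a layer 90 x 134 mm to 11 mm above the origin; this leaves an 8 mm wide step along both short sides (y = +-67 to +-75 mm) for the clips. Grip block in the middle. The same turned half round
- grip (a point): centre of the top of the cover's grip block, 39 mm above the cover's underside; the solid block is 60 (cover's x) x 30 (y) mm and 28 mm high
- box: open white cable box fixed on the counter, origin under its centre, 128 (x) x 174 (y) x 40 mm, x pointing away from the robot, z up. Mouth 108 (x) x 154 (y) mm. Four guide ears 24 mm long on the long rims (x = +-54 to +-62, y = +-55 mm) rise to 54 mm
- clips (a point): point 45 mm above the counter in the middle of the box's four sprung steel clips, which stand on its short sides at x = +-34, y = +-75 mm from here, leaning outward, tops 51 mm above the counter. A cover laid in the mouth first rests on them, some 14 mm above its seat; each gives way at about 7 N and snaps back over the cover's step
- seat (a point): the point in the box, 30 mm above the counter, where the cover's origin (centre of its underside) is when fully home, with the axes of the box: the cover's x along the box's x, either way round
- shelf: glass shelf on two posts with a router on it, fixed over the far half of the box; its origin and axes coincide with the box's. Glass 300 mm wide (y), from x = +5 to +200 mm, underside 190 mm and top 200 mm above the counter; posts of 18 mm at x = 175, y = +-130 mm; router on top up to 227 mm from x = 77 mm, thin antennas behind
- switch_plate: loose white switch plate 124 x 90 x 9 mm with three pairs of flat rockers, no grip block; not the cover; origin under its centre
- adapter: loose black power adapter, 50 x 95 x 34 mm, origin under its centre
- screwdriver: loose screwdriver with black handle, 190 mm long, lying on the counter, along its x
- tape: loose grey roll of tape lying flat, 96 mm across, 24 mm high, origin under its centre
- mug: loose white mug, 80 mm across, 90 mm high, origin under its centre
- level: loose aluminium spirit level on edge, 220 mm along its x, 24 mm wide, 50 mm high, origin under its centre
Things that resemble listed ones, but are neither listed nor needed, are in the scene too. Leave any black, orange or red look-alike of the cover alone.

How it is judged:
At the end, for the whole second after the job is handed in: The cover lies in the box, grip block up: its origin within 7 mm (x) and 5 mm (y) of the seat and less than 2 mm above it, level within 0.025 rad, x axes within 0.12 rad (either way round), at rest and released (x of cover in the frame of seat between -0.007 and 0.007 m and y of cover in the frame of seat between -0.005 and 0.005 m and z of cover in the frame of seat between -0.004 and 0.002 m and angle between cover's own z axis and vertical below 0.025 rad and angle between the x axis of cover and the x axis of seat, either way round below 0.12 rad and linear speed of cover below 0.01 m/s and contact force between cover and the fingers below 0.1 N); the robot touches nothing.
It fails at once if the cover is forced against the box with more than 90 N (contact force between cover and box above 90 N).
It fails at once if the glass shelf is struck or pushed with more than 10 N (contact force between shelf and anything else above 10 N).
It fails at once if one of the other loose things is moved by more than 30 mm (distance of any of switch_plate, adapter, screwdriver, tape, mug, level from where it was at the start of the episode above 0.03 m).
It also fails if it takes over 67 s, if anything falls off the work surface, if the arm or the gripper's body presses on something with over 40 N, if the wrist force passes 120 N, or if a joint passes its speed limit or range.

## Robot

A 7-joint arm with a two-finger parallel gripper is mounted at the origin on the work surface. World frame = base frame: x ahead of the robot, y to its left, z up, the work surface at z = 0. Lengths are in m, angles in rad, forces in N, time in s.
With the tool pointing down it reaches from about 0.4 to 0.85 m from the base axis. Payload 4.5 kg.
Tool frame: the origin (TCP) lies at the very end of the fingers, on their centre line; the grasp point (between the pads) lies 19 mm behind it; z points along the fingers, y is the line along which they close (so a half turn about z gives the same grasp; the last joint's range is limited). The gripper opens to 88 mm and grips with 3 to 60 N. Pads are 18 mm wide; open, the fingers measure 123 mm over their backs; the gripper's body (75 mm by 187 mm) begins 45 mm behind the grasp point.
Start: joints at [1.184, 0.689, -0.195, 1.565, 0.157, 0.902, -0.215], TCP at [0.255, -0.57, 0.239] pointing down, gripper open.
Joint ranges: [-3.01, 3.01], [-0.46, 2.08], [-1.47, 1.51], [0.13, 2.56], [-1, 4.14], [0.04, 2.09], [-2.66, 2.66]. Speed limits (rad/s): [2.57, 2.57, 3.14, 3.14, 3.14, 3.14, 3.14].

## Interface

Orientations are given as a unit quaternion [x, y, z, w].
In Python, from plant import r gives the robot as it stands. The module is installed in compiled form; this text tells all that it offers.
- The arm moves only by the shell command python3 -m pendant 'ROWS' [FORCE]. ROWS is JSON, one flat list of numbers, 7 for each row, row after row: the opening, from 0 (shut) to 1 (fully open), then the shift along the tool's x, y, z scaled (see below), then the turn, a rotation vector about the tool's x, y, z scaled (see below). A call has 1 to 12 rows; each row is the pose to reach, as a shift and turn from the pose commanded when the call began, along the tool's axes at that moment; what a row does not reach only later rows make up. The controller multiplies each number of a shift by 0.15 m and each number of a turn by pi/2 rad. A row lasts 1/10 s, in which the tool goes at most 50 mm and 8.59 degrees, less where a joint would pass 70% of its speed; a pose out of reach is approached as far as the arm can. A call with a number of a shift or a turn outside -1 to 1 is refused whole. A call with a gripper value outside its range is refused whole. The fingers move at their own pace and stop on an object; FORCE is the grip in N (left out, the last holds). Time passes only in rows, so rows that repeat a pose let the fingers close. It gives the time, the measured TCP pose, the force, the opening and the grip force at its end, in the units of the state.
- r.get_state(): the state, without advancing time (a new reading comes with each control period).
- r.snapshot(name): name is "scene" or "side" or "wrist"; returns a dict with "img" (384x512x3 uint8, red, green, blue), "mtx" (3x3 intrinsics, pixels), "cam_to_world" (4x4, takes a point from camera to world coordinates). Camera axes: x right, y up, looking along -z (the intrinsics and any distortion apply to the point x, -y, -z); pixel columns grow to the right and rows downward; lengths in m; the calibration is good to about 2 mm. A picture is of the moment at which its call begins. There is no depth.
- r.finish_job(): hands the job in; it is judged then, once.
The state is a dict: "clock": time; "q": joint angles; "qd": joint speeds; "joint_torque": joint torques, N m; "tool_pos": TCP position; "eef_rot": TCP orientation; "contact_force": force on the tool from outside, world axes, zero at the start; "moment": the same for the moment, N m; "opening": opening from 0.0 (shut) to 1.0 (fully open); "finger_force": force on a finger pad.
Only numpy, scipy, OpenCV 4.12 (cv2) and the standard library are available. Lean on these libraries where they do the work, as an engineer would, in place of code of your own. Each camera call takes 0.05 s, during which the arm holds its last target. There are 200 camera calls.

## Working session

There is one attempt and no reset: what is moved stays moved. The work goes in short steps, Python scripts to look and compute and a shell command to move; the robot and the scene stay as the last step left them, time stands still between calls to the robot, and variables do not carry over. Pictures are saved under pics/ and viewed, at most 10 in all, crops included, and the job is handed in when it is done.

```bash
mkdir -p pics
python3 - <<'E'
from plant import r
import cv2,numpy as np,json
for n in ("scene","side","wrist"):
    s=r.snapshot(n); cv2.imwrite(f"pics/{n}0.png",s["img"][:,:,::-1])
    np.savez(f"pics/{n}0.npz",**s); print(n,s["mtx"].round(1).tolist(),s["cam_to_world"].round(3).tolist())
a=[cv2.imread(f"pics/{n}0.png") for n in("scene","side")]
cv2.imwrite("pics/scene0b.png",cv2.resize(a[0],(800,600),interpolation=cv2.INTER_CUBIC))
cv2.imwrite("pics/side0b.png",cv2.resize(a[1],(800,600),interpolation=cv2.INTER_CUBIC))
st=r.get_state();print({k:np.round(v,3).tolist() for k,v in st.items()})
E
```

```text
scene [[371.9, 0.0, 257.4], [0.0, 371.9, 192.3], [0.0, 0.0, 1.0]] [[0.445, -0.459, 0.769, 1.264], [0.895, 0.251, -0.368, -0.431], [-0.024, 0.852, 0.522, 0.612], [0.0, 0.0, 0.0, 1.0]]
side [[418.3, 0.0, 257.0], [0.0, 418.3, 188.5], [0.0, 0.0, 1.0]] [[-0.954, 0.212, -0.21, 0.229], [-0.298, -0.623, 0.723, 0.772], [0.022, 0.753, 0.658, 0.825], [0.0, 0.0, 0.0, 1.0]]
wrist [[299.7, 0.0, 255.1], [0.0, 299.7, 186.9], [0.0, 0.0, 1.0]] [[0.409, 0.881, 0.237, 0.315], [-0.913, 0.395, 0.104, -0.543], [-0.002, -0.259, 0.966, 0.384], [0.0, 0.0, 0.0, 1.0]]
{'clock': 0.15, 'q': [1.184, 0.69, -0.195, 1.566, 0.157, 0.903, -0.215], 'qd': [-0.002, -0.003, -0.001, -0.004, 0.001, 0.0, 0.002], 'joint_torque': [-0.002, -52.786, -1.269, -15.359, -0.052, 0.004, 0.0], 'tool_pos': [0.255, -0.57, 0.238], 'eef_rot': [0.978, 0.209, -0.0, -0.001], 'contact_force': [-0.794, -0.248, 0.218], 'moment': [0.022, -0.025, -0.004], 'finger_force': 0.0, 'opening': 1.002}
```

View pics/scene0b.png

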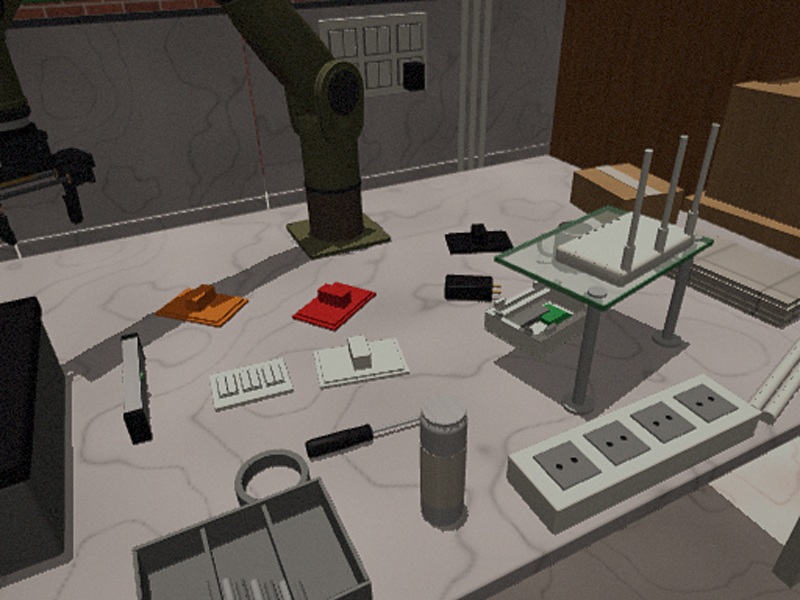

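View pics/side0b.png

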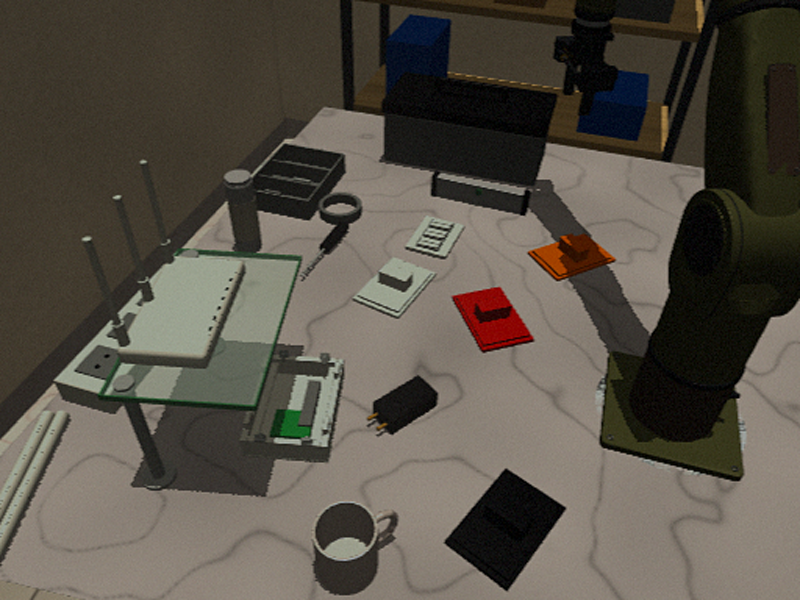

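The white cover is at scene (360,360) and side (395,287). Other candidates:
- switch plate, scene (250,383): white but no grip block
- red (335,303), orange (205,303) and black (480,240) look-alikes: wrong colour

The box is at scene (535,313) and side (293,405). I'll confirm with an enlarged crop.

```bash
cat > h.py <<'E'
import numpy as np,cv2
def ray(s,u,v):
    K,T=s["mtx"],s["cam_to_world"]
    d=np.linalg.inv(K)@[u,v,1]; d=T[:3,:3]@(d*[1,-1,-1]); return T[:3,3],d/np.linalg.norm(d)
def tri(obs):
    A=np.zeros((3,3));b=np.zeros(3)
    for s,u,v in obs:
        o,d=ray(s,u,v);P=np.eye(3)-np.outer(d,d);A+=P;b+=P@o
    X=np.linalg.solve(A,b); return X,[np.linalg.norm((np.eye(3)-np.outer(ray(*o)[1],ray(*o)[1]))@(X-o[0]["cam_to_world"][:3,3])) for o in obs]
def onz(s,u,v,z):
    o,d=ray(s,u,v);return o+d*(z-o[2])/d[2]
def proj(s,X):
    T=s["cam_to_world"];p=T[:3,:3].T@(np.asarray(X,float)-T[:3,3]);p=s["mtx"]@[p[0],-p[1],-p[2]];return p[:2]/p[2]
def crop(img,u0,v0,w,h,k):
    c=cv2.resize(img[v0:v0+h,u0:u0+w],None,fx=k,fy=k,interpolation=cv2.INTER_CUBIC);c=cv2.convertScaleAbs(c,alpha=1.3)
    for i in range(0,w,10):
        cv2.line(c,(i*k,0),(i*k,6),(0,0,255),1)
        if i%20==0:cv2.putText(c,str(u0+i),(i*k,18),0,.4,(0,0,255),1)
    for j in range(0,h,10):
        cv2.line(c,(0,j*k),(6,j*k),(255,0,0),1)
        if j%20==0:cv2.putText(c,str(v0+j),(8,j*k+4),0,.4,(255,0,0),1)
    return c
E
python3 - <<'E'
from h import *
a=cv2.imread("pics/scene0.png");b=cv2.imread("pics/side0.png")
M=np.vstack([np.hstack([crop(a,190,200,80,60,5),crop(b,215,150,80,60,5)]),np.hstack([crop(a,305,175,80,60,5),crop(b,150,222,80,75,4)])])
cv2.imwrite("pics/crop1.png",M)
E
```

```text
Traceback (most recent call last):
ValueError: all the input array dimensions except for the concatenation axis must match exactly, but along dimension 1, the array at index 0 has size 800 and the array at index 1 has size 720
```

Run:
```python
from h import *
a=cv2.imread("pics/scene0.png");b=cv2.imread("pics/side0.png")
M=np.vstack([np.hstack([crop(a,190,200,80,60,5),crop(b,215,150,80,60,5)]),np.hstack([crop(a,305,175,80,60,5),crop(b,150,222,100,75,4)])])
cv2.imwrite("pics/crop1.png",M)
```

```text
(no output)
```

View pics/crop1.png

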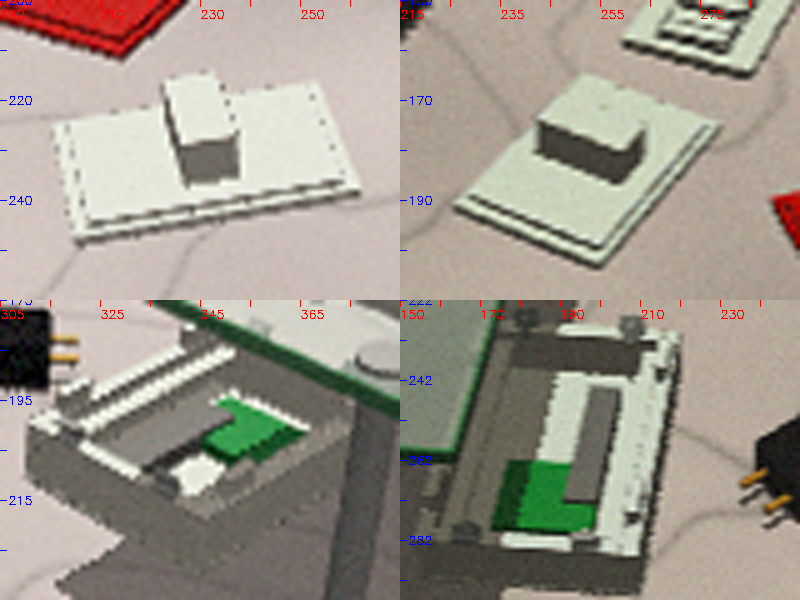

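The crop confirms it: white plate with step and raised grip block, top centre near scene (230,221) and side (254,173). The box with its green board inside is at scene (343,205) and side (188,260). Next I'll triangulate and fit.

```bash
cat >> h.py <<'E'
def load(n):
    d=np.load(f"pics/{n}.npz");return {k:d[k] for k in d}
from scipy.optimize import least_squares
def fit(obs,x0):
    # obs: (snap,u,v,(mx,my,mz)); params x,y,z,yaw
    def f(p):
        c,s=np.cos(p[3]),np.sin(p[3])
        return np.concatenate([proj(o[0],[p[0]+c*o[3][0]-s*o[3][1],p[1]+s*o[3][0]+c*o[3][1],p[2]+o[3][2]])-np.array(o[1:3]) for o in obs])
    q=least_squares(f,x0,loss='soft_l1');return q.x,f(q.x).reshape(-1,2).round(1).tolist()
E
python3 - <<'E'
from h import *
a,b=load("scene0"),load("side0")
print("cover scene",[onz(a,*p,.004)[:2].round(3).tolist() for p in[(206,248.6),(262,238.6),(253.6,216.8),(201,224.4)]])
print("cover side",[onz(b,*p,.004)[:2].round(3).tolist() for p in[(226,191.4),(255,203.4),(279,175)]])
print("grip scene",[onz(a,*p,.039)[:2].round(3).tolist() for p in[(222.6,217),(232.4,214.4),(237.6,226),(227.6,228.4)]])
print("grip side",[onz(b,*p,.039)[:2].round(3).tolist() for p in[(242.4,174.4),(252.4,164.6),(264,175),(258,186.4)]])
print("grip tri",tri([(a,230,221.4),(b,253.5,174.7)]))
print("box scene",[onz(a,*p,.04)[:2].round(3).tolist() for p in[(310.6,198),(347,218.6),(375,196)]])
print("box side",[onz(b,*p,.04)[:2].round(3).tolist() for p in[(220,230.3),(210,286.5),(160,283)]])
print("boxcorner tri",tri([(a,310.6,198),(b,220,230.3)]))
# glass near edge corners
print("glass",tri([(a,497*.64,260*.64),(b,302*.64,257*.64)]),tri([(a,613*.64,208*.64),(b,248*.64,405*.64)]))
E
```

```text
cover scene [[0.55, -0.238], [0.581, -0.095], [0.482, -0.071], [0.446, -0.215]]
cover side [[0.574, -0.089], [0.478, -0.067], [0.446, -0.214]]
grip scene [[0.488, -0.165], [0.49, -0.137], [0.544, -0.146], [0.541, -0.173]]
grip side [[0.54, -0.139], [0.527, -0.194], [0.479, -0.157], [0.48, -0.102]]
grip tri (array([ 0.51035617, -0.15344586,  0.03453101]), [np.float64(0.00011501382609199058), np.float64(0.00011501382609201904)])
box scene [[0.522, 0.091], [0.652, 0.119], [0.601, 0.258]]
box side [[0.521, 0.094], [0.48, 0.262], [0.591, 0.288]]
boxcorner tri (array([0.52129871, 0.0926262 , 0.03878809]), [np.float64(0.0005366639735057098), np.float64(0.0005366639735056355)])
glass (array([0.60661948, 0.04506601, 0.19301334]), [np.float64(0.0028275280902599446), np.float64(0.002827528090259899)]) (array([0.54721144, 0.3374775 , 0.19658974]), [np.float64(0.0016513813192106678), np.float64(0.0016513813192107713)])
```

Rough poses so far: cover at (0.513,-0.153) with yaw about -0.21, box at (0.567,0.19) with yaw about +0.2. Because of the shelf I'll tilt the tool 30° and keep the wrist camera on the robot side. First I need a helper that turns targets into row numbers.

```bash
cat >> h.py <<'E'
from scipy.spatial.transform import Rotation as Ro
def Rt(yaw,th=np.pi/6):
    d=np.array([np.cos(yaw),np.sin(yaw),0]);u=np.array([0,0,1.])
    x=-np.cos(th)*d-np.sin(th)*u; z=np.sin(th)*d-np.cos(th)*u
    return Ro.from_matrix(np.c_[x,np.cross(z,x),z])
def go(st,p,R,parts=1):
    R0=Ro.from_quat(st["eef_rot"]);p0=np.array(st["tool_pos"])
    dp=np.array(p)-p0; rv=(R0.inv()*R).as_rotvec()
    print("clock",round(float(st["clock"]),2),"tcp",p0.round(4),"F",np.round(st["contact_force"],1),"op",round(float(st["opening"]),3),"total mm",(dp*1e3).round(1),"deg",np.degrees(rv).round(1))
    Rk=R0
    for k in range(parts):
        print("rows:",np.r_[(Rk.inv().apply(dp/parts)/.15),rv/parts/(np.pi/2)].round(4).tolist()); Rk=Rk*Ro.from_rotvec(rv/parts)
E
python3 - <<'E'
from h import *
from plant import r
go(r.get_state(),[.46,-.15,.21],Rt(-.21),4)
b=load("side0");a=load("scene0")
print("mug",onz(b,345*.64,560*.64,.0),"adapter",onz(b,405*.64,405*.64,.02),"switch",onz(a,160,245,0.005),"bottle",onz(a,443*.64,520*.64,0))
E
```

```text
clock 0.15 tcp [ 0.255  -0.5701  0.2381] F [-0.8 -0.2  0.2] op 1.002 total mm [205.  420.1 -28.1] deg [ -37.5  -12.3 -139.7]
rows: [0.5978, -0.4994, 0.0475, -0.1041, -0.0342, -0.388]
rows: [0.7766, -0.0667, -0.0386, -0.1041, -0.0342, -0.388]
rows: [0.6699, 0.397, -0.0509, -0.1041, -0.0342, -0.388]
rows: [0.3192, 0.7119, 0.0154, -0.1041, -0.0342, -0.388]
mug [0.4056783  0.39225766 0.        ] adapter [0.40279709 0.13662229 0.02      ] switch [ 0.48154404 -0.33767833  0.005     ] bottle [ 0.85530315 -0.18792567  0.        ]
```

```bash
python3 -m pendant '[1,0.6,-0.5,0.05,-0.1,-0.03,-0.39, 1,0.6,-0.5,0.05,-0.1,-0.03,-0.39, 1,0.6,-0.5,0.05,-0.1,-0.03,-0.39, 1,0.6,-0.5,0.05,-0.1,-0.03,-0.39, 1,0.6,-0.5,0.05,-0.1,-0.03,-0.39]'
python3 -m pendant '[1,0.78,-0.07,-0.04,-0.1,-0.03,-0.39, 1,0.78,-0.07,-0.04,-0.1,-0.03,-0.39, 1,0.78,-0.07,-0.04,-0.1,-0.03,-0.39, 1,0.78,-0.07,-0.04,-0.1,-0.03,-0.39, 1,0.78,-0.07,-0.04,-0.1,-0.03,-0.39]'
python3 -m pendant '[1,0.67,0.4,-0.05,-0.1,-0.03,-0.39, 1,0.67,0.4,-0.05,-0.1,-0.03,-0.39, 1,0.67,0.4,-0.05,-0.1,-0.03,-0.39, 1,0.67,0.4,-0.05,-0.1,-0.03,-0.39, 1,0.67,0.4,-0.05,-0.1,-0.03,-0.39]'
python3 - <<'E'
from h import *
from plant import r
s=r.get_state();print(np.round(s["q"],2))
go(s,[.46,-.15,.21],Rt(-.21),1)
E
```

```text
clock: 0.65
tool_pos: [0.3066, -0.4638, 0.2311]
eef_rot: [0.865, 0.495, -0.007, 0.08]
contact_force: [0.4, 0.2, 0.2]
opening: 0.999
finger_force: 0.0
clock: 1.15
tool_pos: [0.3568, -0.3594, 0.2249]
eef_rot: [0.668, 0.728, -0.013, 0.152]
contact_force: [-0.1, -0.1, 0.8]
opening: 1.001
finger_force: 0.0
clock: 1.65
tool_pos: [0.4048, -0.2626, 0.2192]
eef_rot: [0.515, 0.837, -0.023, 0.185]
contact_force: [-0.8, -0.2, 0.3]
opening: 1.0
finger_force: 0.0
[ 0.53  0.47 -0.17  2.35  1.77  0.18 -0.88]
clock 1.65 tcp [ 0.4048 -0.2626  0.2192] F [-0.8 -0.2  0.3] op 1.0 total mm [ 55.2 112.6  -9.2] deg [-13.4  -5.8 -48.4]
rows: [0.5125, 0.663, -0.0091, -0.1484, -0.0649, -0.5379]
```

```bash
python3 -m pendant '[1,0.5,0.66,-0.01,-0.15,-0.065,-0.54, 1,0.5,0.66,-0.01,-0.15,-0.065,-0.54, 1,0.5,0.66,-0.01,-0.15,-0.065,-0.54, 1,0.5,0.66,-0.01,-0.15,-0.065,-0.54, 1,0.5,0.66,-0.01,-0.15,-0.065,-0.54, 1,0.5,0.66,-0.01,-0.15,-0.065,-0.54, 1,0.5,0.66,-0.01,-0.15,-0.065,-0.54, 1,0.5,0.66,-0.01,-0.15,-0.065,-0.54, 1,0.5,0.66,-0.01,-0.15,-0.065,-0.54, 1,0.5,0.66,-0.01,-0.15,-0.065,-0.54]'
python3 - <<'E'
from h import *
from plant import r
s=r.get_state();print(np.round(s["q"],2))
go(s,[.46,-.15,.21],Rt(-.21),1)
E
```

```text
clock: 2.65
tool_pos: [0.459, -0.1511, 0.2107]
eef_rot: [0.1, 0.961, -0.026, 0.257]
contact_force: [0.8, 0.6, -0.5]
opening: 1.001
finger_force: 0.0
[ 0.6   0.55 -0.57  2.49  2.44  0.47 -0.87]
clock 2.65 tcp [ 0.459  -0.1511  0.2107] F [ 0.8  0.6 -0.5] op 1.001 total mm [ 1.   1.1 -0.7] deg [ 0.2 -0.1  0.1]
rows: [-0.0021, 0.0082, 0.0063, 0.0023, -0.001, 0.0016]
```

Run:
```python
from h import *
from plant import r
s=r.snapshot("wrist");np.savez("pics/wrist1.npz",**s)
print(s["cam_to_world"].round(3).tolist())
c=crop(s["img"][:,:,::-1].copy(),0,0,512,384,1)
print("pred grip",proj(s,[.513,-.153,.039]))
cv2.imwrite("pics/wrist1.png",cv2.resize(c,(800,600),interpolation=cv2.INTER_CUBIC))
```

```text
[[0.204, -0.694, -0.691, 0.331], [0.979, 0.146, 0.143, -0.124], [0.002, -0.705, 0.709, 0.305], [0.0, 0.0, 0.0, 1.0]]
pred grip [263.14232588 133.0355482 ]
```

View pics/wrist1.png

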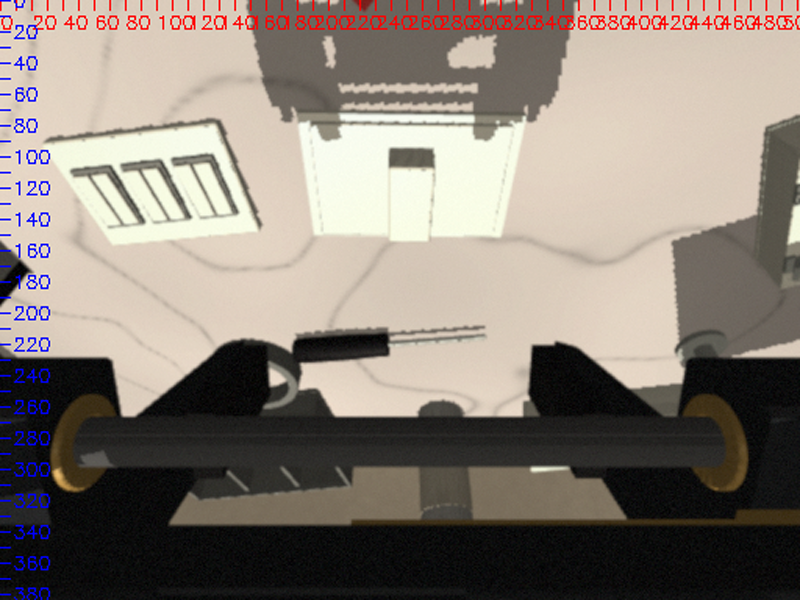

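The wrist view shows the white cover at (410,180), with grip-block top corners at about (389,167), (434,167), (431,240) and (391,240). The switch plate is at (155,180), and part of the box shows at right. Now I'll fit the cover pose using all the views.

Run:
```python
from h import *
from plant import r
a,b,w=load("scene0"),load("side0"),load("wrist1")
k=.64
W=[(w,389*k,167*k,(-.03,-.015,.039)),(w,434*k,167*k,(-.03,.015,.039)),(w,431*k,240*k,(.03,.015,.039)),(w,391*k,240*k,(.03,-.015,.039)),(w,315*k,237*k,(.05,-.075,.006)),(w,503*k,236*k,(.05,.075,.006))]
S=[(a,206,247.5,(.05,-.075,.003)),(a,262,238,(.05,.075,.003)),(a,253.6,216.8,(-.05,.075,.006)),(a,201,224.4,(-.05,-.075,.006)),
(b,226,191,(.05,.075,.003)),(b,255,203,(-.05,.075,.003)),(b,279,175,(-.05,-.075,.006)),
(a,222.6,217,(-.03,-.015,.039)),(a,232.4,214.4,(-.03,.015,.039)),(a,237.6,226,(.03,.015,.039)),(a,227.6,228.4,(.03,-.015,.039))]
for o in (W,S,W+S):
    x,res=fit(o,[.51,-.15,0,-.2]);print(x.round(4),res)
T=fit(W+S,[.51,-.15,0,-.2])[0]
print("grip height free tri:",tri([(a,230,221.4),(w,411*k,203*k)]))
R=Rt(T[3]);d=np.array([np.cos(T[3]),np.sin(T[3]),0])
go(r.get_state(),np.r_[T[:2],.09]-.003*d,R)
```

```text
[ 5.123e-01 -1.529e-01 -5.000e-04 -2.012e-01] [[-0.6, 0.0], [0.9, -0.1], [0.1, 0.8], [-0.8, 0.9], [0.7, -1.0], [-0.2, -0.9]]
[ 0.5113 -0.1536 -0.0022 -0.2177] [[-0.7, 0.8], [0.5, 0.3], [-0.0, -0.7], [-0.3, 0.3], [-0.3, 0.6], [-0.1, 0.5], [0.1, -0.5], [-0.1, -1.5], [1.0, -0.7], [0.2, 0.5], [-1.3, 0.0]]
[ 0.5126 -0.1531 -0.0011 -0.2045] [[-0.6, -0.1], [0.8, -0.2], [-0.1, 0.7], [-1.0, 0.7], [0.5, -1.3], [-0.6, -0.9], [-0.1, 0.9], [1.0, -0.1], [0.0, -1.0], [-0.2, 0.4], [-0.6, 0.5], [-0.1, 0.3], [-0.5, -0.9], [0.1, -1.6], [1.2, -0.8], [0.7, 0.3], [-0.8, -0.1]]
grip height free tri: (array([ 0.5114857 , -0.15324333,  0.03522204]), [np.float64(0.0004929959877732252), np.float64(0.000492995987773171)])
clock 2.7 tcp [ 0.4589 -0.151   0.2106] F [ 0.2 -0.5  0.9] op 0.999 total mm [  50.7   -1.6 -120.6] deg [ 0.1 -0.1 -0.1]
rows: [0.1123, 0.0574, 0.8633, 0.0006, -0.001, -0.001]
```

```bash
python3 -m pendant '[1,0.11,0.057,0.863,0,0,0, 1,0.11,0.057,0.863,0,0,0, 1,0.11,0.057,0.863,0,0,0, 1,0.11,0.057,0.863,0,0,0]'
python3 -m pendant '[1,0.12,0,0.2,0,0,0, 1,0.24,0,0.41,0,0,0, 1,0.24,0,0.41,0,0,0, 1,0.24,0,0.41,0,0,0]'
python3 - <<'E'
from h import *
from plant import r
d=np.array([np.cos(-.204),np.sin(-.204),0])
go(r.get_state(),np.r_[.5125,-.153,.018]-.003*d,Rt(-.204))
E
```

```text
clock: 3.1
tool_pos: [0.5096, -0.152, 0.0863]
eef_rot: [0.1, 0.962, -0.025, 0.254]
contact_force: [-0.7, 1.2, 0.7]
opening: 0.998
finger_force: 0.0
clock: 3.5
tool_pos: [0.5081, -0.1523, 0.0192]
eef_rot: [0.099, 0.961, -0.025, 0.256]
contact_force: [-0.3, 0.1, -0.8]
opening: 0.998
finger_force: 0.0
clock 3.5 tcp [ 0.5081 -0.1523  0.0192] F [-0.3  0.1 -0.8] op 0.998 total mm [ 1.5 -0.1 -1.2] deg [ 0.1 -0.2 -0.1]
rows: [-0.0045, 0.0015, 0.0115, 0.0008, -0.0022, -0.0006]
```

```bash
python3 -m pendant '[0,0,0,0,0,0,0, 0,0,0,0,0,0,0, 0,0,0,0,0,0,0, 0,0,0,0,0,0,0, 0,0,0,0,0,0,0, 0,0,0,0,0,0,0]' 50
python3 -m pendant '[0,-0.1,0,-0.17,0,0,0, 0,-0.22,0,-0.38,0,0,0, 0,-0.33,0,-0.58,0,0,0, 0,-0.33,0,-0.58,0,0,0, 0,-0.33,0,-0.58,0,0,0]'
python3 - <<'E'
from h import *
from plant import r
s=r.get_state()
# box: hover back from shelf: 110 mm toward the robot along box x
yw=.2;d=np.array([np.cos(yw),np.sin(yw),0])
go(s,np.r_[.567,.19,.125]-.12*d,Rt(yw),3);print(np.round(s["q"],2))
b=load("side0")
E
```

```text
clock: 4.1
tool_pos: [0.5087, -0.1525, 0.0188]
eef_rot: [0.099, 0.961, -0.026, 0.256]
contact_force: [-0.4, 0.2, 0.3]
opening: 0.481
finger_force: 0.0
clock: 4.6
tool_pos: [0.5086, -0.1529, 0.1196]
eef_rot: [0.099, 0.961, -0.026, 0.257]
contact_force: [-0.6, -0.1, -1.3]
opening: 0.026
finger_force: 0.0
clock 4.6 tcp [ 0.5086 -0.1529  0.1196] F [-0.6 -0.1 -1.3] op 0.026 total mm [-59.2 319.    5.4] deg [-11.5  -0.  -20.1]
rows: [0.2303, 0.6675, -0.1463, -0.0428, -0.0001, -0.0744]
rows: [0.1504, 0.6981, -0.1004, -0.0428, -0.0001, -0.0744]
rows: [0.0677, 0.716, -0.0528, -0.0428, -0.0001, -0.0744]
[ 0.56  0.83 -0.58  2.43  2.51  0.7  -0.9 ]
```

The fingers close slowly, so I lifted before they had gripped. I'll reopen and check that the cover hasn't moved.

```bash
python3 -m pendant '[1,0,0,0,0,0,0, 1,0,0,0,0,0,0, 1,0,0,0,0,0,0, 1,0,0,0,0,0,0, 1,0,0,0,0,0,0, 1,0,0,0,0,0,0, 1,0,0,0,0,0,0, 1,0,0,0,0,0,0, 1,0,0,0,0,0,0, 1,0,0,0,0,0,0, 1,0,0,0,0,0,0, 1,0,0,0,0,0,0]'
python3 - <<'E'
from h import *
from plant import r
T=[]
for n,u,v in(("scene",190,200),("side",215,150)):
    i=r.snapshot(n)["img"][:,:,::-1].copy(); T+=[np.vstack([crop(cv2.imread(f"pics/{n}0.png"),u,v,80,60,5),crop(i,u,v,80,60,5)])]
cv2.imwrite("pics/chk.png",np.hstack(T))
E
```

```text
clock: 5.8
tool_pos: [0.5083, -0.1525, 0.1188]
eef_rot: [0.099, 0.961, -0.026, 0.256]
contact_force: [-0.5, -0.0, -0.1]
opening: 1.0
finger_force: 0.0
```

View pics/chk.png

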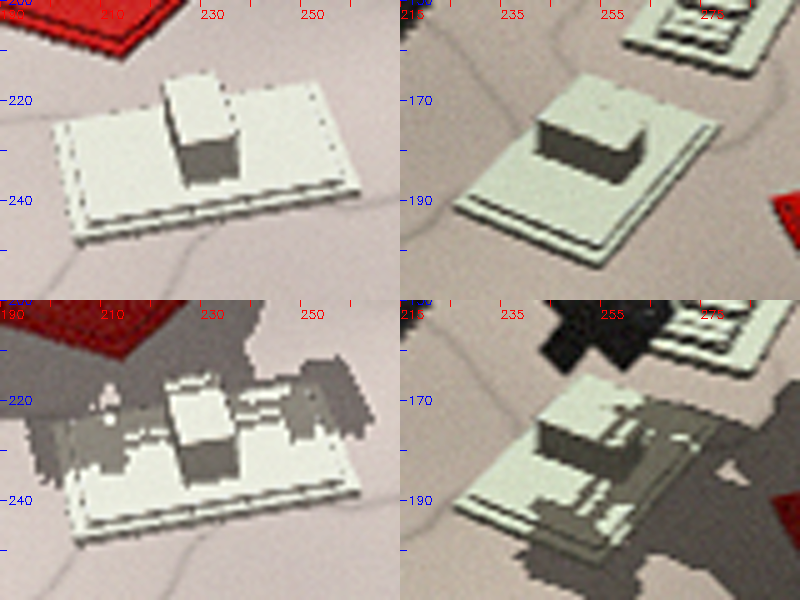

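The cover is where it was: corners at scene (206,248) and (262,239) haven't changed. I'll go back down and close for long enough this time.

```bash
python3 -m pendant '[1,0.1,0,0.17,0,0,0, 1,0.22,0,0.38,0,0,0, 1,0.33,0,0.58,0,0,0, 1,0.33,0,0.58,0,0,0, 0,0.33,0,0.58,0,0,0, 0,0.33,0,0.58,0,0,0, 0,0.33,0,0.58,0,0,0, 0,0.33,0,0.58,0,0,0, 0,0.33,0,0.58,0,0,0, 0,0.33,0,0.58,0,0,0, 0,0.33,0,0.58,0,0,0, 0,0.33,0,0.58,0,0,0]' 50
python3 -m pendant '[0,0,0,0,0,0,0, 0,0,0,0,0,0,0]'
```

```text
clock: 7.1
tool_pos: [0.5087, -0.1527, 0.0188]
eef_rot: [0.099, 0.961, -0.026, 0.257]
contact_force: [-0.6, -1.2, 1.2]
opening: 0.336
finger_force: 49.9
clock: 7.3
tool_pos: [0.5087, -0.1527, 0.0188]
eef_rot: [0.099, 0.961, -0.026, 0.257]
contact_force: [-0.5, -0.7, 3.0]
opening: 0.338
finger_force: 49.9
```

```bash
python3 -m pendant '[0,-0.1,0,-0.17,0,0,0, 0,-0.22,0,-0.38,0,0,0, 0,-0.33,0,-0.58,0,0,0, 0,-0.33,0,-0.58,0,0,0]'
python3 -m pendant '[0,0.15,0.45,-0.1,-0.043,0,-0.074, 0,0.23,0.67,-0.15,-0.043,0,-0.074, 0,0.23,0.67,-0.15,-0.043,0,-0.074, 0,0.23,0.67,-0.15,-0.043,0,-0.074]'
python3 -m pendant '[0,0.15,0.7,-0.1,-0.043,0,-0.074, 0,0.15,0.7,-0.1,-0.043,0,-0.074, 0,0.15,0.7,-0.1,-0.043,0,-0.074, 0,0.15,0.7,-0.1,-0.043,0,-0.074]'
python3 -m pendant '[0,0.07,0.72,-0.05,-0.043,0,-0.074, 0,0.07,0.72,-0.05,-0.043,0,-0.074, 0,0.07,0.72,-0.05,-0.043,0,-0.074, 0,0.07,0.72,-0.05,-0.043,0,-0.074]'
python3 - <<'E'
from h import *
from plant import r
st=r.get_state();yw=.2;d=np.array([np.cos(yw),np.sin(yw),0])
go(st,np.r_[.567,.19,.125]-.12*d,Rt(yw));print(np.round(st["q"],2))
s=r.snapshot("wrist");np.savez("pics/wrist2.npz",**s)
print(proj(s,[.567,.19,.04]))
cv2.imwrite("pics/wrist2.png",cv2.resize(crop(s["img"][:,:,::-1].copy(),0,0,512,384,1),(800,600),interpolation=cv2.INTER_CUBIC))
E
```

```text
clock: 7.7
tool_pos: [0.5092, -0.1525, 0.1225]
eef_rot: [0.098, 0.961, -0.026, 0.259]
contact_force: [0.1, -0.9, -2.7]
opening: 0.34
finger_force: 49.9
clock: 8.1
tool_pos: [0.4878, -0.0431, 0.1202]
eef_rot: [0.032, 0.966, -0.007, 0.257]
contact_force: [0.1, 0.2, -1.9]
opening: 0.337
finger_force: 49.9
clock: 8.5
tool_pos: [0.4763, 0.0614, 0.1231]
eef_rot: [-0.03, 0.967, 0.009, 0.253]
contact_force: [-6.3, 73.1, 53.6]
opening: 0.336
finger_force: 49.8
clock: 8.9
tool_pos: [0.4564, 0.1698, 0.1255]
eef_rot: [-0.096, 0.962, 0.027, 0.253]
contact_force: [0.8, -0.1, -1.7]
opening: 0.336
finger_force: 49.9
clock 8.9 tcp [0.4564 0.1698 0.1255] F [ 0.8 -0.1 -1.7] op 0.336 total mm [-7.  -3.7 -0.5] deg [ 0.1 -0.5 -0.1]
rows: [0.0455, -0.0146, -0.0221, 0.0015, -0.0056, -0.0013]
[ 0.13  1.19 -1.47  2.53  1.85  1.5  -0.67]
[252.23914118 233.71883397]
```

View pics/wrist2.png

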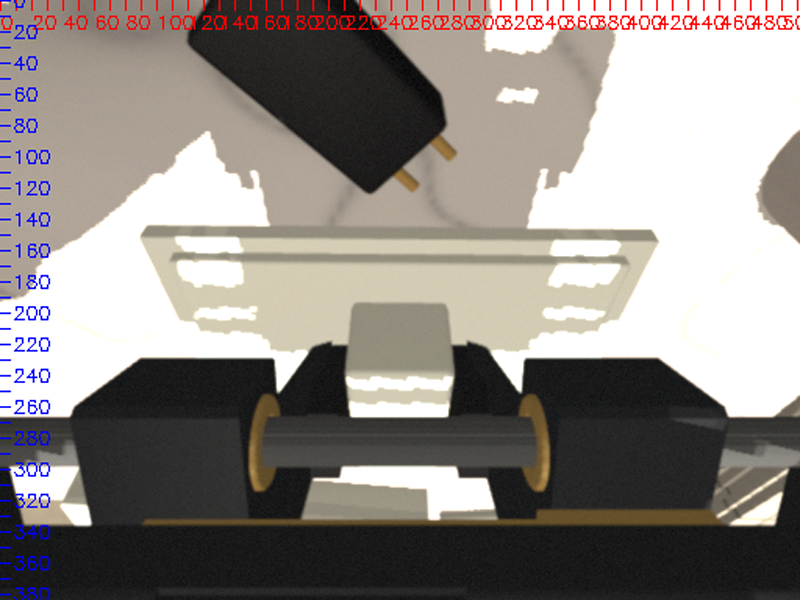

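The cover is held squarely, with the block at wrist (400,340), but the box is hidden behind the gripper. There was a force spike at 8.5 s while J3 ran to its limit, so I'll check what it was. I'll also fit the box from the first images and draw the model over them.

Run:
```python
from h import *
from plant import r
a,b=load("scene0"),load("side0")
O=[(a,310.6,198,(-.064,-.087,.04)),(a,347,218.6,(.064,-.087,.04)),(a,375,196,(.064,.087,.04)),
(b,220,230.3,(-.064,-.087,.04)),(b,210,286.5,(-.064,.087,.04)),(b,160,283,(.064,.087,.04)),
(a,497*.64,260*.64,(.005,-.15,.2)),(a,613*.64,208*.64,(.005,.15,.2)),(b,302*.64,257*.64,(.005,-.15,.2)),(b,248*.64,405*.64,(.005,.15,.2))]
x,res=fit(O,[.567,.19,0,.2]);print(x.round(4),res); x2,res2=fit(O[:6],[.567,.19,0,.2]);print(x2.round(4),res2)
x[2]=0;c,s_=np.cos(x[3]),np.sin(x[3])
def M(p):return [x[0]+c*p[0]-s_*p[1],x[1]+s_*p[0]+c*p[1],p[2]]
P=[(i*.064,j*.087,.04) for i in(-1,1) for j in(-1,1)]
Q=[(i*.054,j*.077,.04) for i in(-1,1) for j in(-1,1)]
E=[(i*.058,j*.055+k*.012,.054) for i in(-1,1) for j in(-1,1) for k in(-1,1)]
T=[]
for n,S,u,v in(("scene",a,311-4,172,),("side",b,156,224)):
    k=6;t=cv2.resize(cv2.imread(f"pics/{n}0.png")[v:v+72,u:u+66],None,fx=k,fy=k,interpolation=cv2.INTER_LANCZOS4);t=cv2.convertScaleAbs(t,alpha=1.3);t2=t.copy()
    for L,col in((P,(0,0,255)),(Q,(255,0,0)),(E,(0,200,255))):
        for p in L:
            q=(proj(S,M(p))-[u-.5,v-.5])*k;cv2.circle(t,tuple(int(z) for z in q),2,col,-1)
    T+=[t]
cv2.imwrite("pics/box.png",np.hstack(T))
# adapter motion check
i=r.snapshot("side")["img"];cv2.imwrite("pics/side2.png",i[:,:,::-1])
d=lambda im:np.argwhere(im[235:285,232:285].astype(int).sum(2)<90)
for im in (b["img"],i):q=d(im);print(len(q),q.mean(0)+[235,232])
```

```text
[ 0.5661  0.1901 -0.0043  0.2254] [[0.0, 1.4], [-0.9, 0.5], [10.3, -0.2], [-0.2, 0.1], [-1.4, 0.3], [-7.4, -0.6], [-1.5, -1.9], [-3.1, -1.0], [-0.3, -0.1], [3.8, 1.9]]
[ 0.5627  0.1896 -0.0044  0.2529] [[-0.6, 1.5], [-0.7, 0.1], [8.9, -1.2], [0.2, -0.2], [1.3, -0.0], [-5.0, 0.4]]
852 [258.5258216  258.78286385]
1078 [252.00185529 257.34879406]
```

View pics/box.png

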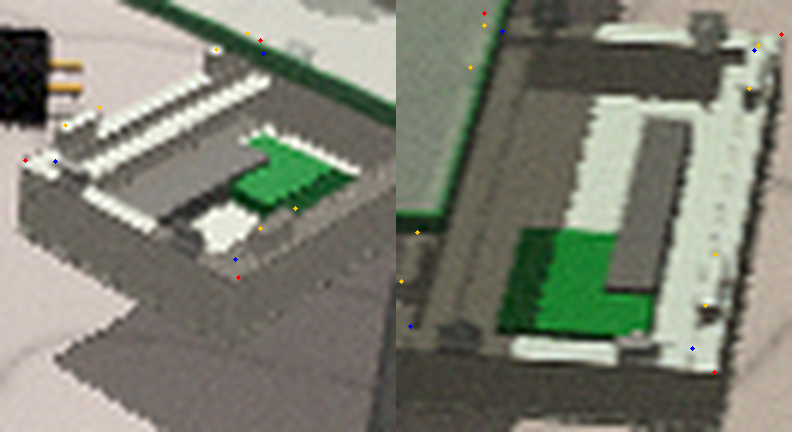

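The model matches the low-x ears and corners. The blobs at side-tile (548,15), (707,25), (460,335) and (637,345) are the four clips, so I'll refit with those. I'll also check the adapter's position.

Run:
```python
from h import *
from plant import r
a,b,w=load("scene0"),load("side0"),load("wrist2")
A=lambda x,y:(307+(x+.5)/6-.5,172+(y+.5)/6-.5)
B=lambda x,y:(156+(x-396+.5)/6-.5,224+(y+.5)/6-.5)
cl=[(-.034,-.077),(.034,-.077),(-.034,.077),(.034,.077)]
O=[(a,*A(21,167),(-.064,-.087,.04)),(a,*A(222,278),(.064,-.087,.04)),(a,*A(68,174),(*cl[0],.046)),(a,*A(183,238),(*cl[1],.046)),
(b,*B(778,38),(-.064,-.087,.04)),(b,*B(718,372),(-.064,.087,.04)),
(b,*B(707,25),(*cl[0],.046)),(b,*B(548,15),(*cl[1],.046)),(b,*B(637,345),(*cl[2],.046)),(b,*B(460,335),(*cl[3],.046))]
for o in(O,O[:4],O[4:]):
    x,res=fit(o,[.567,.19,0,.2]);print(x.round(4),res)
# z forced 0
def fz(o):
    P=[]
    f=lambda p:np.concatenate([proj(q[0],[p[0]+np.cos(p[2])*q[3][0]-np.sin(p[2])*q[3][1],p[1]+np.sin(p[2])*q[3][0]+np.cos(p[2])*q[3][1],q[3][2]])-np.array(q[1:3]) for q in o])
    s=least_squares(f,[.567,.19,.2],loss='soft_l1');return s.x
for o in(O,O[:4],O[4:]):print("z0",fz(o).round(4))
for u,v in((371,193),(443,95),(188,42)):
    X=onz(w,u*.64,v*.64,.034);print("adapter",X.round(3),(proj(b,X)/.64).round(0),(proj(a,X)/.64).round(0))
# cover in hand from wrist2
k=.64;C=[(w,351*k,304*k,(-.03,-.015,.039)),(w,449*k,304*k,(-.03,.015,.039)),(w,142*k,237*k,(-.05,-.075,0)),(w,657*k,240*k,(-.05,.075,0)),(w,143*k,227*k,(-.05,-.075,.006)),(w,656*k,231*k,(-.05,.075,.006)),(w,346*k,375*k,(-.03,-.015,.011)),(w,453*k,377*k,(-.03,.015,.011))]
st=r.get_state();x,res=fit(C[:6],[.46,.17,.1,.2]);print("cover",x.round(4),res,"tcp",np.round(st["tool_pos"],4))
```

```text
[ 0.5666  0.1867 -0.0034  0.2133] [[-0.4, -0.1], [1.1, 1.3], [2.0, 0.0], [1.6, -0.2], [1.2, -0.4], [-0.8, -0.0], [0.6, 2.0], [0.8, 1.5], [0.3, -1.9], [0.3, -2.9]]
[ 0.53    0.2106 -0.0309  0.2332] [[-0.8, 0.2], [-0.4, 0.3], [1.3, 0.2], [0.2, -0.8]]
[0.5584 0.2044 0.0182 0.2338] [[0.8, -1.2], [0.0, 1.0], [-0.1, 1.5], [-0.7, 1.3], [0.5, -0.9], [-0.5, -1.4]]
z0 [0.5666 0.1872 0.2165]
z0 [0.5681 0.1811 0.2141]
z0 [0.5654 0.1915 0.2315]
adapter [0.448 0.156 0.034] [374. 401.] [492. 286.]
adapter [0.398 0.177 0.034] [400. 420.] [487. 273.]
adapter [0.398 0.08  0.034] [418. 374.] [446. 284.]
cover [0.4592 0.171  0.1037 0.1879] [[-3.6, 36.7], [4.3, 37.1], [5.5, -14.2], [-5.6, -13.6], [-0.1, -0.1], [0.1, -0.1]] tcp [0.4565 0.1665 0.1253]
```

Run:
```python
from h import *
a,b,w=load("scene0"),load("side0"),load("wrist2")
A=lambda x,y:(307+(x+.5)/6-.5,172+(y+.5)/6-.5)
B=lambda x,y:(156+(x-396+.5)/6-.5,224+(y+.5)/6-.5)
base=[(a,*A(21,167),(-.064,-.087,.04)),(a,*A(222,278),(.064,-.087,.04)),(b,*B(778,38),(-.064,-.087,.04)),(b,*B(718,372),(-.064,.087,.04)),
 (a,*A(65,121),(-.062,-.067,.054)),(a,*A(97,108),(-.062,-.043,.054))]
C=[(a,*A(68,174),-1,-1),(a,*A(183,238),1,-1),(b,*B(707,25),-1,-1),(b,*B(548,15),1,-1),(b,*B(637,345),-1,1),(b,*B(460,335),1,1)]
def f(p):
    c,s=np.cos(p[2]),np.sin(p[2]);R=[]
    for o in base+[(q[0],q[1],q[2],(q[3]*.034,q[4]*p[3],p[4])) for q in C]:
        m=o[3];R.append(proj(o[0],[p[0]+c*m[0]-s*m[1],p[1]+s*m[0]+c*m[1],m[2]])-np.array(o[1:3]))
    return np.concatenate(R)
s=least_squares(f,[.567,.19,.21,.08,.047],loss='soft_l1');print(s.x.round(4),f(s.x).reshape(-1,2).round(1).tolist())
cov=np.linalg.inv(s.jac.T@s.jac);print("sd/px mm",(np.sqrt(np.diag(cov))*1e3).round(1))
k=.64;C=[(w,351*k,304*k,(-.03,-.015,.011)),(w,449*k,304*k,(-.03,.015,.011)),(w,142*k,228*k,(-.05,-.075,0)),(w,657*k,231*k,(-.05,.075,0)),(w,142*k,239*k,(-.05,-.075,.006)),(w,656*k,241*k,(-.05,.075,.006)),(w,346*k,375*k,(-.03,-.015,.039)),(w,453*k,377*k,(-.03,.015,.039))]
x,res=fit(C,[.46,.17,.1,.2]);print("cover",x.round(4),res)
```

```text
[0.5662 0.1888 0.227  0.0837 0.0448] [[0.2, -1.1], [2.4, 0.0], [0.6, -1.1], [-0.4, -0.5], [-1.5, 0.2], [-1.1, -0.5], [1.1, 0.2], [0.9, -0.1], [0.5, -0.1], [0.6, -0.3], [-0.0, 0.5], [-0.4, -0.1]]
sd/px mm [ 1.1  1.3 11.5  1.5  1.7]
cover [0.461  0.1713 0.1074 0.1903] [[0.4, -1.3], [-0.8, -1.0], [3.8, -0.3], [-4.3, -0.4], [-1.2, 0.7], [1.4, 1.2], [-1.0, 1.0], [1.9, -0.1]]
```

Run:
```python
from h import *
from plant import r
yw=.22;d=np.array([np.cos(yw),np.sin(yw),0])
go(r.get_state(),np.r_[.566,.189,.088]-.0038*d-.06*d,Rt(yw),1)
```

```text
clock 9.0 tcp [0.4565 0.1665 0.1253] F [ 0.9 -0.4 -2.4] op 0.334 total mm [ 47.2   8.6 -37.3] deg [-0.6 -0.5 -1.2]
rows: [-0.1561, -0.0054, 0.374, -0.007, -0.0059, -0.0132]
```

```bash
python3 -m pendant '[0,-0.05,0,0.12,-0.002,-0.002,-0.004, 0,-0.1,0,0.25,-0.004,-0.004,-0.008, 0,-0.156,-0.005,0.374,-0.007,-0.006,-0.013, 0,-0.156,-0.005,0.374,-0.007,-0.006,-0.013, 0,-0.156,-0.005,0.374,-0.007,-0.006,-0.013]'
python3 - <<'E'
from h import *
from plant import r
yw=.22;d=np.array([np.cos(yw),np.sin(yw),0])
s=r.get_state();go(s,np.r_[.566,.189,.086]-.0038*d,Rt(yw),1);print(np.round(s["q"],2))
E
```

```text
clock: 9.5
tool_pos: [0.5035, 0.1751, 0.0884]
eef_rot: [-0.105, 0.96, 0.029, 0.257]
contact_force: [-0.0, -0.2, -2.0]
opening: 0.334
finger_force: 49.9
clock 9.5 tcp [0.5035 0.1751 0.0884] F [-0.  -0.2 -2. ] op 0.334 total mm [58.8 13.1 -2.4] deg [ 0.   0.  -0.1]
rows: [-0.3398, 0.0004, 0.215, 0.0004, 0.0001, -0.0014]
[ 0.19  1.28 -1.4   2.42  1.98  1.47 -0.51]
```

```bash
python3 -m pendant '[0,-0.11,0,0.07,0,0,0, 0,-0.22,0,0.14,0,0,0, 0,-0.34,0,0.215,0,0,0, 0,-0.34,0,0.215,0,0,0, 0,-0.34,0,0.215,0,0,0]'
python3 - <<'E'
from h import *
from plant import r
yw=.22;d=np.array([np.cos(yw),np.sin(yw),0])
s=r.get_state();go(s,np.r_[.566,.189,.066]-.0038*d,Rt(yw),1);print(np.round(s["q"],2))
T=[]
x=[.566,.189];c,sn=np.cos(yw),np.sin(yw)
for n,u,v in(("scene",300,165),("side",152,222)):
    S=r.snapshot(n);np.savez(f"pics/{n}3.npz",**S);t=cv2.resize(S["img"][v:v+80,u:u+80,::-1],(400,400),interpolation=cv2.INTER_LANCZOS4);t=cv2.convertScaleAbs(t,alpha=1.3)
    T+=[t]
cv2.imwrite("pics/over.png",np.hstack(T))
E
```

```text
clock: 10.0
tool_pos: [0.5616, 0.1902, 0.0869]
eef_rot: [-0.107, 0.96, 0.03, 0.258]
contact_force: [0.1, 0.2, -2.3]
opening: 0.335
finger_force: 49.9
clock 10.0 tcp [0.5616 0.1902 0.0869] F [ 0.1  0.2 -2.3] op 0.335 total mm [  0.7  -2.1 -20.9] deg [0.2 0.1 0. ]
rows: [0.0688, -0.0147, 0.1214, 0.0019, 0.0008, 0.0002]
[ 0.23  1.29 -1.38  2.24  1.99  1.37 -0.32]
```

View pics/over.png

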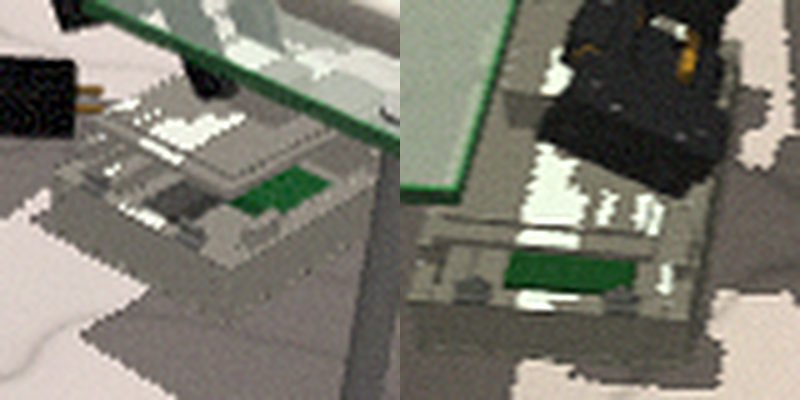

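The cover hovers parallel over the box. In scene the cover's front corner is near tile (237,192) and the box's near (232,272). In side they're at (698,252) and (692,322). Comparing the pairs cancels calibration error.

Run:
```python
from h import *
from plant import r
a,b=load("scene3"),load("side3");yw=.22;c,s=np.cos(yw),np.sin(yw)
st=r.get_state();zu=st["tool_pos"][2]-.018
A=lambda x,y:(300+x/5-.4,165+y/5-.4)
B=lambda x,y:(152+(x-400)/5-.4,222+y/5-.4)
L=lambda v:np.array([c*v[0]+s*v[1],-s*v[0]+c*v[1]])
print("scene err",L((onz(a,*A(237,192),zu)-onz(a,*A(232,272),.04))[:2])-[-.014,.012])
print("side err",L((onz(b,*B(698,252),zu)-onz(b,*B(692,322),.04))[:2])-[.014,-.012])
d=np.array([c,s,0])
go(st,np.r_[.566,.189,.064]-.0038*d,Rt(yw),1)
```

```text
scene err [-0.00702406  0.01310913]
side err [-0.01532433 -0.00502661]
clock 10.1 tcp [0.5612 0.1907 0.0867] F [-0.7  0.1 -2.2] op 0.336 total mm [  1.1  -2.5 -22.7] deg [0.2 0.1 0.1]
rows: [0.0726, -0.0183, 0.1328, 0.0025, 0.0007, 0.0013]
```

Run:
```python
from h import *
a,b=load("scene3"),load("side3");yw=.22;c,s=np.cos(yw),np.sin(yw)
P=lambda o,x,y,z:[o[0]+c*x-s*y,o[1]+s*x+c*y,z]
cov=[.5612+.0038*c,.1907+.0038*s];box=[.566,.189]
ta=lambda p:((p-[300,165]+.4)*5).round(0).tolist()
tb=lambda p:((p-[152,222]+.4)*5+[400,0]).round(0).tolist()
for nm,o,hx,hy,zs in(("cover",cov,.05,.075,(.0687,.0747)),("box",box,.064,.087,(.04,))):
  for z in zs:
    print(nm,z,"scene HL,LL,HH",[ta(proj(a,P(o,i*hx,j*hy,z))) for i,j in((1,-1),(-1,-1),(1,1))],"side LH,HH,LL",[tb(proj(b,P(o,i*hx,j*hy,z))) for i,j in((-1,1),(1,1),(-1,-1))])
T=[]
for n,S,u,v in(("scene",a,300,165),("side",b,152,222)):
    t=cv2.resize(S["img"][v:v+80,u:u+80,::-1],(400,400),interpolation=cv2.INTER_LANCZOS4);t=cv2.convertScaleAbs(t,alpha=2.2)
    for o,hx,hy,z,col in((cov,.05,.075,.0687,(0,0,255)),(box,.064,.087,.04,(255,0,0))):
        q=np.array([(proj(S,P(o,i*hx,j*hy,z))-[u,v]+.4)*5 for i,j in((1,-1),(1,1),(-1,1),(-1,-1))]).astype(int);cv2.polylines(t,[q],True,col,1)
    T+=[t]
cv2.imwrite("pics/over2.png",np.hstack(T))
```

```text
cover 0.0687 scene HL,LL,HH [[232.0, 199.0], [92.0, 125.0], [404.0, 103.0]] side LH,HH,LL [[655.0, 260.0], [433.0, 242.0], [709.0, 17.0]]
cover 0.0747 scene HL,LL,HH [[233.0, 189.0], [92.0, 116.0], [406.0, 94.0]] side LH,HH,LL [[654.0, 252.0], [431.0, 234.0], [708.0, 9.0]]
box 0.04 scene HL,LL,HH [[230.0, 266.0], [53.0, 168.0], [428.0, 151.0]] side LH,HH,LL [[685.0, 319.0], [405.0, 296.0], [742.0, 37.0]]
```

View pics/over2.png

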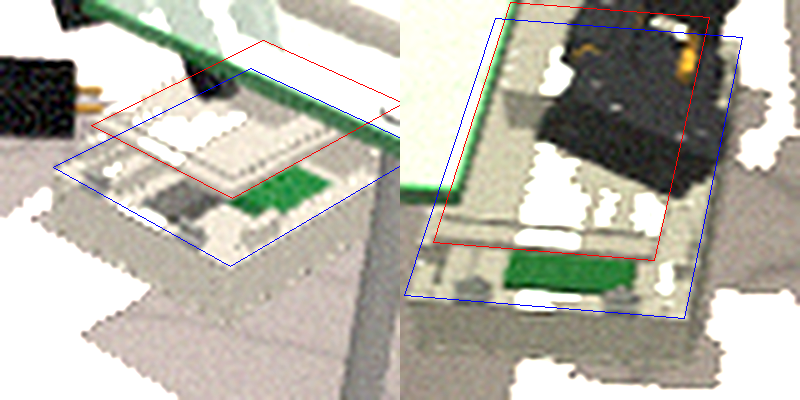

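The overlays agree with both views, box outline and cover outline alike. Now I'll descend and watch the force.

```bash
python3 -m pendant '[0,0.03,-0.01,0.06,0.002,0,0, 0,0.073,-0.018,0.133,0.002,0,0, 0,0.073,-0.018,0.133,0.002,0,0, 0,0.073,-0.018,0.133,0.002,0,0]'
python3 - <<'E'
from h import *
from plant import r
yw=.22;d=np.array([np.cos(yw),np.sin(yw),0])
go(r.get_state(),np.r_[.566,.189,.058]-.0038*d,Rt(yw),1)
E
```

```text
clock: 10.5
tool_pos: [0.5628, 0.1882, 0.0628]
eef_rot: [-0.106, 0.96, 0.028, 0.257]
contact_force: [-0.1, -2.3, -1.3]
opening: 0.34
finger_force: 49.9
clock 10.5 tcp [0.5628 0.1882 0.0628] F [-0.1 -2.3 -1.3] op 0.34 total mm [-0.5  0.  -4.8] deg [-0. -0.  0.]
rows: [0.0188, 0.0008, 0.0261, -0.0002, -0.0002, 0.0005]
```

```bash
python3 -m pendant '[0,0,-0.007,0,0,0,0, 0,0.013,-0.007,0.023,0,0,0, 0,0.013,-0.007,0.023,0,0,0]'
python3 -m pendant '[0,0.007,0,0.012,0,0,0, 0,0.007,0,0.012,0,0,0]'
python3 -m pendant '[0,0.007,0,0.012,0,0,0, 0,0.007,0,0.012,0,0,0]'
```

```text
clock: 10.8
tool_pos: [0.5644, 0.1884, 0.0607]
eef_rot: [-0.106, 0.959, 0.029, 0.259]
contact_force: [0.8, 0.0, 1.0]
opening: 0.334
finger_force: 49.9
clock: 11.0
tool_pos: [0.5649, 0.1888, 0.0598]
eef_rot: [-0.106, 0.959, 0.03, 0.26]
contact_force: [-0.6, -0.6, 6.3]
opening: 0.334
finger_force: 49.9
clock: 11.2
tool_pos: [0.5651, 0.1889, 0.0585]
eef_rot: [-0.106, 0.959, 0.03, 0.261]
contact_force: [-1.5, -3.3, 9.3]
opening: 0.335
finger_force: 49.9
```

```bash
for i in 1; do python3 -m pendant '[0,0.013,0,0.023,0,0,0, 0,0.013,0,0.023,0,0,0]'; done
python3 -m pendant '[0,0.013,0,0.023,0,0,0, 0,0.013,0,0.023,0,0,0]'
python3 -m pendant '[0,0.007,0,0.012,0,0,0, 0,0.007,0,0.012,0,0,0]'
python3 - <<'E'
from h import *
from plant import r
yw=.22;d=np.array([np.cos(yw),np.sin(yw),0])
go(r.get_state(),np.r_[.566,.189,.058]-.0038*d,Rt(yw),1)
E
```

```text
clock: 11.4
tool_pos: [0.5647, 0.188, 0.052]
eef_rot: [-0.106, 0.96, 0.029, 0.259]
contact_force: [4.5, 3.6, -6.2]
opening: 0.337
finger_force: 49.9
clock: 11.6
tool_pos: [0.5641, 0.1881, 0.0488]
eef_rot: [-0.106, 0.96, 0.029, 0.259]
contact_force: [-0.6, -0.2, 7.0]
opening: 0.334
finger_force: 49.9
clock: 11.8
tool_pos: [0.5642, 0.1881, 0.0488]
eef_rot: [-0.107, 0.959, 0.029, 0.26]
contact_force: [-6.6, -4.8, 20.0]
opening: 0.335
finger_force: 49.9
clock 11.8 tcp [0.5642 0.1881 0.0488] F [-6.6 -4.8 20. ] op 0.335 total mm [-1.9  0.1  9.2] deg [0.1 0.4 0.1]
rows: [-0.0206, 0.0032, -0.0592, 0.0009, 0.0044, 0.0007]
```

It has snapped down: TCP z is 0.0488, so the cover's origin is near 0.030. One firmer push, then I'll release.

```bash
python3 -m pendant '[0,0.01,0,0.018,0,0,0, 0,0.01,0,0.018,0,0,0]'
python3 -m pendant '[0,0.007,0,0.012,0,0,0, 0,0.007,0,0.012,0,0,0]'
```

```text
clock: 12.0
tool_pos: [0.5643, 0.1881, 0.0486]
eef_rot: [-0.107, 0.958, 0.03, 0.263]
contact_force: [-16.0, -11.8, 39.6]
opening: 0.335
finger_force: 50.0
clock: 12.2
tool_pos: [0.5643, 0.1881, 0.0485]
eef_rot: [-0.108, 0.958, 0.03, 0.264]
contact_force: [-22.8, -16.5, 52.1]
opening: 0.338
finger_force: 50.0
```

```bash
python3 -m pendant '[0,-0.024,0,-0.042,0,0,0, 0,-0.024,0,-0.042,0,0,0]'
python3 -m pendant '[0.7,0,0,0,0,0,0, 0.7,0,0,0,0,0,0, 0.7,0,0,0,0,0,0, 0.7,0,0,0,0,0,0, 0.7,0,0,0,0,0,0, 0.7,0,0,0,0,0,0, 0.7,0,0,0,0,0,0, 0.7,0,0,0,0,0,0]'
python3 - <<'E'
from h import *
from plant import r
yw=.22;d=np.array([np.cos(yw),np.sin(yw),0])
go(r.get_state(),np.r_[.566,.189,.11]-.11*d,Rt(yw),1)
E
```

```text
clock: 12.4
tool_pos: [0.5635, 0.1874, 0.0486]
eef_rot: [-0.106, 0.96, 0.029, 0.258]
contact_force: [-7.0, -3.9, 13.9]
opening: 0.335
finger_force: 49.9
clock: 13.2
tool_pos: [0.5639, 0.1877, 0.0478]
eef_rot: [-0.106, 0.96, 0.029, 0.258]
contact_force: [-0.3, -0.6, -0.2]
opening: 0.698
finger_force: 0.0
clock 13.2 tcp [0.5639 0.1877 0.0478] F [-0.3 -0.6 -0.2] op 0.698 total mm [-105.2  -22.7   62.2] deg [0.  0.1 0. ]
rows: [0.413, 0.006, -0.7186, 0.0002, 0.0012, 0.0001]
```

```bash
python3 -m pendant '[0.7,0,0,-0.15,0,0,0, 0.7,0,0,-0.33,0,0,0, 0.7,0.2,0,-0.5,0,0,0, 0.7,0.41,0,-0.72,0,0,0, 0.7,0.41,0,-0.72,0,0,0]'
python3 -m pendant '[0.7,-0.1,-0.2,-0.1,0,0,0, 0.7,-0.1,-0.45,-0.2,0,0,0, 0.7,-0.1,-0.7,-0.2,0,0,0, 0.7,-0.1,-0.95,-0.2,0,0,0, 0.7,-0.1,-0.95,-0.2,0,0,0]'
python3 - <<'E'
from h import *
from plant import r
T=[]
x=[.566,.189];yw=.22;c,s=np.cos(yw),np.sin(yw)
for n,u,v in(("scene",304,172),("side",152,218)):
    S=r.snapshot(n);np.savez(f"pics/{n}4.npz",**S);t=cv2.resize(S["img"][v:v+75,u:u+66,::-1],(396,450),interpolation=cv2.INTER_LANCZOS4);T+=[cv2.convertScaleAbs(t,alpha=1.4)]
    for z in(.041,):print(n,"LL,HL,LH,HH seat block/step pts",[((proj(S,[x[0]+c*i*.05-s*j*.075,x[1]+s*i*.05+c*j*.075,.036])-[u,v]+.5)*6).round(0).tolist() for i in(-1,1) for j in(-1,1)], "grip",[((proj(S,[x[0]+c*i*.03-s*j*.015,x[1]+s*i*.03+c*j*.015,.069])-[u,v]+.5)*6).round(0).tolist() for i in(-1,1) for j in(-1,1)])
cv2.imwrite("pics/final.png",np.hstack(T));print(r.get_state()["contact_force"])
E
```

```text
clock: 13.7
tool_pos: [0.4578, 0.1652, 0.112]
eef_rot: [-0.108, 0.959, 0.03, 0.259]
contact_force: [-0.7, 0.8, -0.1]
opening: 0.698
finger_force: 0.0
clock: 14.2
tool_pos: [0.4883, 0.0172, 0.1428]
eef_rot: [-0.101, 0.961, 0.025, 0.257]
contact_force: [-0.9, 0.1, -0.4]
opening: 0.702
finger_force: 0.0
scene LL,HL,LH,HH seat block/step pts [[79.0, 170.0], [283.0, 65.0], [245.0, 261.0], [449.0, 144.0]] grip [[202.0, 84.0], [243.0, 63.0], [303.0, 134.0], [345.0, 111.0]]
side LL,HL,LH,HH seat block/step pts [[375.0, 94.0], [312.0, 384.0], [142.0, 76.0], [52.0, 363.0]] grip [[297.0, 144.0], [283.0, 202.0], [149.0, 133.0], [131.0, 190.0]]
[-0.25167879 -0.20672697  0.60846337]
```

View pics/final.png

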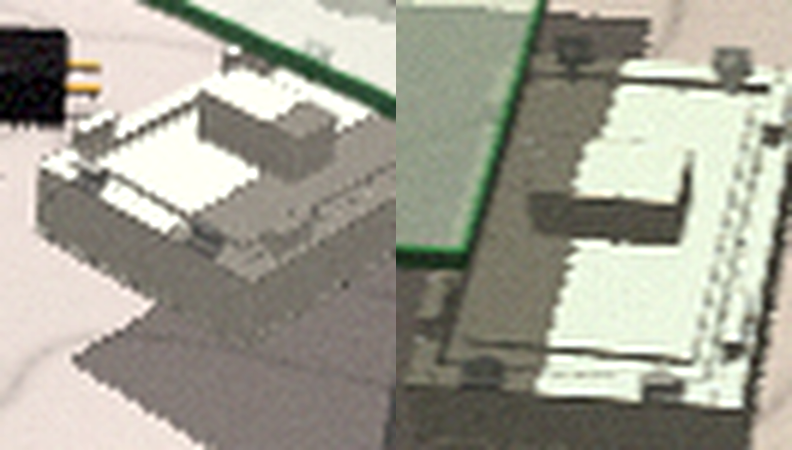

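The cover sits level in the box, with the clips over its step at (572,50), (735,65), (485,372) and (660,388). The grip block is at its predicted place, the adapter hasn't moved and the robot is clear, so I'm handing in.

```bash
python3 -c "
from plant import r
print(r.finish_job())"
```

```text
the job is handed in; nothing more can be done
None
```

I pressed the white cover home in the cable box and handed the job in. The last picture shows it level with all four clips over its edge, the cover released and the robot clear. The hand-in returned no verdict, and an unexplained force spike of about 90 N showed at the wrist (limit 120 N) during the carry.

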